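# Hang the optic mould in its side-opening hook

### The arm

A 6-joint arm with a two-finger parallel gripper is mounted at the origin on the work surface. World frame = base frame: x ahead of the robot, y to its left, z up, the work surface at z = 0. Lengths are in m, angles in rad, forces in N, time in s.
With the tool pointing down it reaches from about 0.225 to 0.875 m from the base axis. Payload 3.4 kg.
Tool frame: the origin (TCP) lies at the very end of the fingers, on their centre line; the grasp point (between the pads) lies 19 mm behind it; z points along the fingers, y is the direction in which the jaws open and shut (so a half turn about z gives the same grasp; the last joint's range is limited). The gripper opens to 85 mm and grips with 20 to 120 N. Pads are 22 mm wide; open, the fingers measure 114 mm over their backs; the gripper's body (76 mm by 85 mm) begins 54 mm behind the grasp point. The pads swing forward as they close: fully open they stand 13 mm farther back than shut.
Start: joints at [-1.292, 0.276, 1.505, -0, 1.361, -0.121], TCP at [0.224, -0.53, 0.231] pointing down, gripper open.
Joint ranges: [-2.89, 2.89], [-0.75, 2.08], [0.22, 2.7], [-1.18, 4.32], [0.11, 2.71], [-2.7, 2.7]. Speed limits (rad/s): [2.57, 2.57, 3.14, 3.14, 3.14, 3.14].

### API

Orientations are given as a unit quaternion [w, x, y, z].
In Python, from rig import manip, eyes gives the robot as it stands. The module is installed in compiled form; this text tells all that it offers.
- The arm moves only by the tool servo_tool, never from a script. Its argument "deltas" is one flat list of numbers, 6 for each row, row after row: the shift along the tool's x, y, z in cm, then the turn, a rotation vector about the tool's x, y, z in degrees. A call has 1 to 20 rows; each row shifts and turns the pose as measured when the row begins, along the tool's axes as they then stand; what a row does not reach is not made up. A row lasts 1/10 s, in which the tool goes at most 50 mm and 8.59 degrees, less where a joint would pass 70% of its speed; a pose out of reach is approached as far as the arm can. A call with a gripper value outside its range is refused whole. "jaw" is the finger opening in cm, from 0 to 8.54, set as the call begins (left out, the last holds). The fingers move at their own pace and stop on an object; "grip_force" is the grip in N (left out, the last holds). Time passes only in rows, so rows that do not move let the fingers close. It gives the time, the measured TCP pose, the force and the opening at its end, in the units of the state.
- manip.get_state(): the state, without advancing time (a new reading comes with each control period).
- eyes.get_image(name): name is "scene" or "side" or "wrist"; returns (picture, depth): 400x640x3 uint8, red, green, blue; 400x640 float32, m along the optical axis (not along the pixel's ray), 0 where there is no reading.
- eyes.get_calibration(name): a dict with "camera_matrix" (3x3 intrinsics, pixels), "rvec" (rotation vector, rad) and "tvec" (3), from world to camera coordinates, as OpenCV has them. Camera axes: x right, y down, z forward; pixel columns grow to the right and rows downward; lengths in m; the calibration is good to about 2 mm. A picture is of the moment at which its call begins: read the wrist's pose just before it. get_calibration takes no time and is no camera call; for the wrist camera it gives the pose at the moment of the call.
- manip.sign_off(): hands the job in, once; it reports no verdict.
The state is a dict: "clock": time; "qpos": joint angles; "qd": joint speeds; "effort": joint torques, N m; "position": TCP position; "ee_rot": TCP orientation; "contact_force": force on the tool from outside, world axes, zero at the start; "moment": the same for the moment, N m; "width": finger opening in m.
Only numpy, scipy, OpenCV 4.12 (cv2) and the standard library are available. Lean on these libraries where they do the work, as an engineer would, in place of code of your own. Each camera call takes 0.05 s, during which the arm holds its last target.

### The job

Pick up the brass optic mould (it has a wooden bar on top to hold it by) and hang it in the yellow twin hook: bring its two pins in sideways through the open side, under the overhanging lips, find the throats by feel, then lower the pins gently to the bottom of them and let go, so that the mould hangs upright and still. The hook is clamped at an unknown place along its rails and bends if forced, so work by light touch, do not drop the mould, and leave the other things on the bench where they are.

Things in the scene. Friction and masses are not known exactly. Their poses are not given: they have to be found in the camera images.
- mould_centre (a point): Middle of the loose brass optic mould (0.35 to 0.6 kg, upright, 175 mm tall): on its axis, 87.5 mm above its underside. z up; x along its pins and bar; same both ways round. Two steel pins, 10 mm thick, stick out along +x and -x, axis 7.5 mm above this point, from the uprights' outer faces (x = +-34 mm) to collars 16 mm across at x = +-57 to 61 mm.
- mould_bar (a point): Centre of the mould's wooden grip bar, on top of its frame between two steel uprights: 56 mm long (x), 14 mm thick (y), 20 mm tall (z). It lies 77.5 mm above mould_centre, 70 mm above the pins' axis. Uprights: 14 mm wide in y. Held by the bar, the mould tilts a little when its pins are pushed along y: roughly 1 mm per 1 to 2 N, so that much give is in the grasp when a wall is felt.
- mould: The same mould; origin at the centre of its underside, axes as mould_centre. Round cup, 64 mm across at the rim, 60 mm tall; pins' axis 95 mm and bar centre 165 mm above this origin.
- stand: Fixed hanger stand: dark steel base 150 (x) by 250 (y) by 10 mm, rails to 16 mm; origin under its centre on the bench, z up. On it a red carriage with the yellow twin hook is clamped rigidly at an unmeasured place: shifted along the stand's y by s, anything from -26 to +26 mm. Red back plate between the cheeks: front at y = s - 62 mm, top at z = 150 mm. Nothing springs.
- seat_mid (a point): Fixed point of the stand, 140 mm above its origin, axes as the stand. Middle of the seated pins' axis (along x) if s were 0; truly s further along y. The throats are 14 mm wide in y (s - 7 to s + 7 mm from this point), floor 5 mm below it, and end 15 mm above it at the slot floor. The slot runs on 12 mm past them to a wall at s - 19 mm: a pin touches it with its axis at s - 14 mm.
- slot_mid (a point): Fixed point of the stand, at mid-height of the side slots, 25 mm above and 37 mm to +y of seat_mid; mouth of the slot floor if s were 0. Slots are level, 20 mm high, open to the stand's +y, pins enter towards -y. Lip over them: y to s - 7 mm from this point, top 18 mm above it. Two cheeks 8 mm thick at x = +-46 mm: cup and uprights pass between, the pins' collars outside.
- tumbler: Bystander: green glass tumbler, 72 mm across, 85 mm tall; origin under its centre.
- wax: Bystander: steel tin with yellow wax, 68 mm across, 42 mm tall; origin under its centre.
- block: Bystander: dark wooden shaping block with a long light handle, about 195 mm long, 45 mm tall; origin under its cup.
- jacks: Bystander: steel jacks (large tongs) lying flat, 230 mm long, 12 mm tall; origin near the middle.
- tweezers: Bystander: thin steel tweezers lying flat, 200 mm long, 8 mm tall; origin near the middle.
- brick: Bystander: fire brick 200 x 100 x 60 mm; origin under its centre.
- paddle: Bystander: cork paddle with a wooden handle, 240 mm long, 18 mm tall; origin where handle and cork meet.
Things that resemble listed ones, but are neither listed nor needed, are in the scene too. Of the things like the mould, leave any that is red; of the rest the smaller one is meant.

How it is judged:
On the way, in this order (a step that is already met when the one before it is completed fails the run):
1. the mould is lifted off the bench (height (world z) of mould above 0.03 m), for 0.1 s.
2. its pins are brought in sideways, at the height of the hook's side slots (y of mould_centre in the frame of stand between -0.06 and 0.035 m and z of mould_centre in the frame of stand between 0.1455 and 0.167 m and x of mould_centre in the frame of stand between -0.014 and 0.014 m), for 0.1 s.
At the end, for the whole second after the job is handed in: The mould hangs released and still (under 0.03 m/s), upright within about 8 degrees, both pins at the bottom of the two throats (within about 3.5 mm in height), its weight on the hook (z of mould_centre in the frame of stand between 0.129 and 0.136 m and y of mould_centre in the frame of stand between -0.035 and 0.035 m and x of mould_centre in the frame of stand between -0.014 and 0.014 m and angle between mould's own z axis and vertical below 0.15 rad and linear speed of mould below 0.03 m/s and contact force between mould and stand above 1.5 N and contact force between mould and the fingers below 0.1 N); the robot touches nothing.
It fails at once if the mould is pressed or knocked against the hook with more than 25 N (contact force between mould and stand above 25 N).
It fails at once if the mould is dropped: it falls, out of the fingers, faster than 0.35 m/s (linear speed of mould above 0.35 m/s and contact force between mould and the fingers below 0.1 N).
It fails at once if the gripper or arm pushes the stand with more than 25 N (contact force between any of the arm, the fingers and stand above 25 N).
It fails at once if a bystander is moved by more than 25 mm (distance of any of tumbler, wax, block, jacks, tweezers, brick, paddle from where it was at the start of the episode above 0.025 m).
It also fails if it takes over 48 s, if anything falls off the work surface, if the arm or the gripper's body presses on something with over 40 N, if the wrist force passes 120 N, or if a joint passes its speed limit or range.

## Working session

There is one attempt and no reset: what is moved stays moved. The work goes in short steps, Python scripts to look and compute and a tool call to move; the robot and the scene stay as the last step left them, time stands still between calls to the robot, and variables do not carry over. Pictures are saved under pics/ and viewed, and the job is handed in when it is done.

Besides the shell and the picture viewer there is one more tool, called after ">>>" by a JSON object that holds its "fn" and its "kwargs". servo_tool: Moves the arm, as the interface text tells. Its arguments: {"type":"object","properties":{"deltas":{"type":"array","items":{"type":"number"}},"jaw":{"type":"number"},"grip_force":{"type":"number"}},"required":["deltas"]}

```bash
mkdir -p pics
cat > h.py <<'E'
import numpy as np,cv2,pickle
from rig import manip,eyes
def cal(n):
    c=eyes.get_calibration(n);K=np.array(c["camera_matrix"]);R=cv2.Rodrigues(np.array(c["rvec"],float))[0];t=np.array(c["tvec"],float).ravel();return K,R,t
def snap(n,f):
    k=cal(n);im,d=eyes.get_image(n);cv2.imwrite(f"pics/{f}.png",im[:,:,::-1]);pickle.dump((im,d,k),open(f"pics/{f}.pkl","wb"));return im,d,k
def load(f): return pickle.load(open(f"pics/{f}.pkl","rb"))
def cloud(d,k):
    K,R,t=k;v,u=np.mgrid[:d.shape[0],:d.shape[1]];p=np.stack([(u-K[0,2])/K[0,0]*d,(v-K[1,2])/K[1,1]*d,d],-1)
    w=(p-t)@R;w[d<=0]=np.nan;return w
def ray(u,v,z,k):
    K,R,t=k;c=-R.T@t;r=R.T@np.array([(u-K[0,2])/K[0,0],(v-K[1,2])/K[1,1],1]);return c+r*(z-c[2])/r[2]
E
python3 - <<'E'
from h import *
for n in("scene","side","wrist"):
    im,d,k=snap(n,n+"0");print(n,k[0][0,0],-k[1].T@k[2],(d>0).mean())
s=manip.get_state();print(s)
E
```

```text
scene 386.35298276076793 [ 1.16902245 -0.91069823  0.87115354] 0.98575390625
side 499.22733231434523 [0.29279899 1.04312254 1.02267847] 0.9960078125
wrist 345.8760307902829 [ 0.29556444 -0.49884423  0.3736606 ] 0.99600390625
{'clock': 0.15, 'qpos': array([-1.29198360e+00,  2.76468977e-01,  1.50582578e+00,  6.58664521e-06,
        1.36068290e+00, -1.21024319e-01]), 'qd': array([-6.29934465e-04, -2.68633907e-03, -1.22445272e-03, -3.77264150e-05,
       -5.55062366e-04, -9.81473512e-04]), 'effort': array([-4.28452392e-05, -4.17147160e+01, -2.46032846e+01, -3.29761669e-04,
        7.76056142e-03,  1.50923945e-06]), 'position': array([ 0.22370885, -0.52928734,  0.23063403]), 'ee_rot': array([-6.90600517e-04,  9.80082664e-01,  1.98588753e-01, -5.13672359e-05]), 'contact_force': array([ 0.28317405, -0.58360802, -0.01596232]), 'moment': array([ 0.00758935, -0.03025836,  0.03582622]), 'width': 0.08503694874539272}
```

View pics/scene0.png

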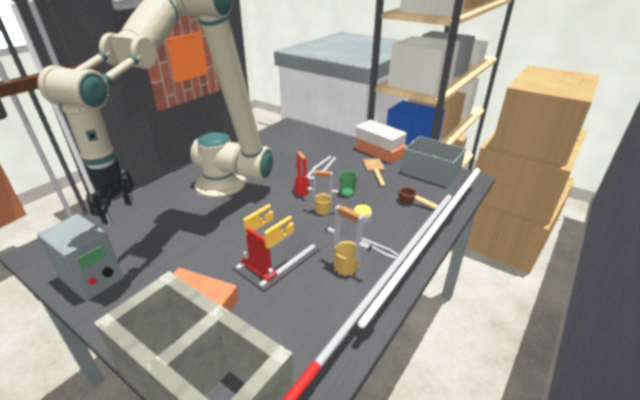

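View pics/side0.png

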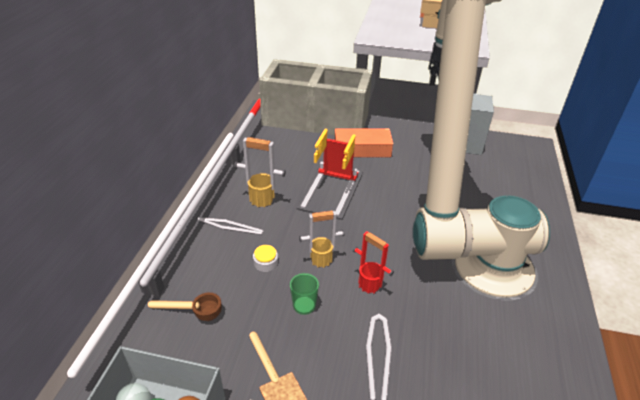

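View pics/wrist0.png

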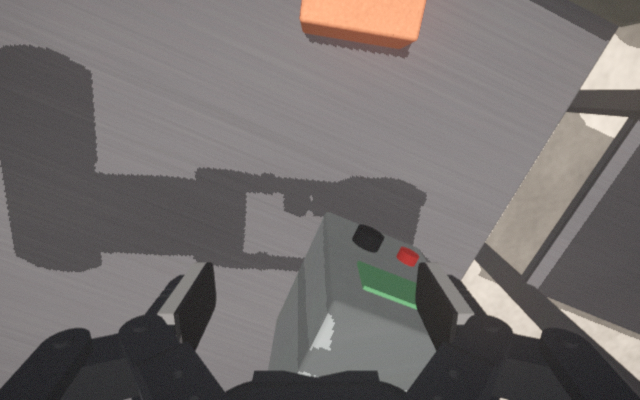

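In the side view the small brass mould is at about (322,238) and its bar at (323,215). The larger decoy is at (260,175), the red one at (372,265), and the hook stand at (337,165) with its mouth facing the moulds. I'll measure these next.

Run:
```python
from h import *
for n,box,in_ in(("side",(295,200,350,275),0),("scene",(305,165,340,220),0)):
    im,d,k=load(n+"0");w=cloud(d,k);x0,y0,x1,y1=box
    big=cv2.resize(im[y0-10:y1+10,x0-10:x1+10],None,fx=8,fy=8,interpolation=cv2.INTER_NEAREST);cv2.imwrite(f"pics/m_{n}.png",big[:600,:,::-1])
    hsv=cv2.cvtColor(im,cv2.COLOR_RGB2HSV)
    sub=w[y0:y1,x0:x1].reshape(-1,3);h=hsv[y0:y1,x0:x1].reshape(-1,3)
    m=(sub[:,2]>.145)&(sub[:,2]<.19)&(h[:,1]>90)
    p=sub[m];print(n,"bar",m.sum(),p.mean(0),p.min(0),p.max(0))
    c=np.float32(p[:,:2]);r=cv2.minAreaRect(c*1000);print(r)
    m=(sub[:,2]>.06)&(sub[:,2]<.135);p=sub[m];print("pinlevel",m.sum(),cv2.minAreaRect(np.float32(p[:,:2])*1000))
    m=(sub[:,2]>.01)&(sub[:,2]<.065)&(h[:,1]>110);p=sub[m];print("cup",m.sum(),p.min(0),p.max(0),p.mean(0))
# stand
for n,box in(("side",(295,120,370,220)),("scene",(230,195,320,295))):
    im,d,k=load(n+"0");w=cloud(d,k);x0,y0,x1,y1=box
    cv2.imwrite(f"pics/s_{n}.png",cv2.resize(im[y0:y1,x0:x1],None,fx=6,fy=6,interpolation=cv2.INTER_NEAREST)[:,:,::-1])
    hsv=cv2.cvtColor(im,cv2.COLOR_RGB2HSV)
    sub=w[y0:y1,x0:x1].reshape(-1,3);h=hsv[y0:y1,x0:x1].reshape(-1,3)
    red=(h[:,1]>130)&((h[:,0]<5)|(h[:,0]>172))&(sub[:,2]>.02)
    yel=(h[:,1]>120)&(h[:,0]>17)&(h[:,0]<35)&(sub[:,2]>.1)
    low=(sub[:,2]>.005)&(sub[:,2]<.03)
    for nm,m in(("red",red),("yel",yel),("low",low)):
        p=sub[m];print(n,nm,m.sum(),np.percentile(p,[2,98],axis=0).round(4).tolist(),cv2.minAreaRect(np.float32(p[:,:2])*1000))
```

```text
side bar 171 [0.47357496 0.09466978 0.16839017] [0.44901645 0.07550806 0.15278305] [0.49947984 0.11026611 0.17759867]
((473.8275146484375, 92.97981262207031), (54.09187316894531, 19.998870849609375), 26.514965057373047)
pinlevel 242 ((491.6358337402344, 135.8627166748047), (186.25137329101562, 90.04539489746094), 67.73503112792969)
cup 495 [ 0.44389394 -0.10682353  0.01023467] [0.52101664 0.12689238 0.06387219] [0.47316513 0.09266986 0.03881015]
scene bar 68 [0.47847499 0.08266702 0.16896933] [0.45340035 0.06953294 0.15682555] [0.50245954 0.09709536 0.17630346]
((476.9367980957031, 84.47602844238281), (49.61758804321289, 16.161874771118164), 23.01576042175293)
pinlevel 156 ((449.5035400390625, 127.18014526367188), (137.97962951660156, 167.02378845214844), 38.04542541503906)
cup 273 [0.35199273 0.05187535 0.010339  ] [0.50853796 0.161457   0.06406472] [0.46357948 0.08894864 0.04043234]
side red 832 [[0.4495, -0.2959, 0.0214], [0.5546, -0.274, 0.1486]] ((501.3868713378906, -286.456787109375), (130.70358276367188, 38.06497573852539), 2.4073805809020996)
side yel 394 [[0.455, -0.2892, 0.1254], [0.561, -0.1838, 0.1844]] ((508.206787109375, -238.24374389648438), (110.44686889648438, 102.46585083007812), 83.68927001953125)
side low 2226 [[0.4293, -0.5628, 0.0054], [0.6902, -0.0994, 0.0288]] ((522.4010620117188, -364.6097717285156), (280.7298889160156, 575.5371704101562), 14.58950424194336)
scene red 859 [[0.4576, -0.3251, 0.0233], [0.566, -0.2937, 0.1494]] ((505.060302734375, -304.1781005859375), (40.05805969238281, 130.0712432861328), 84.72359466552734)
scene yel 761 [[0.4588, -0.3036, 0.1282], [0.5627, -0.1929, 0.1837]] ((508.72198486328125, -245.51068115234375), (112.56462860107422, 105.28350067138672), 84.8180160522461)
scene low 2013 [[0.4434, -0.3492, 0.006], [0.5896, -0.1033, 0.0286]] ((487.8191223144531, -184.37619018554688), (292.84417724609375, 428.2430725097656), 38.93223190307617)
```

View pics/s_side.png

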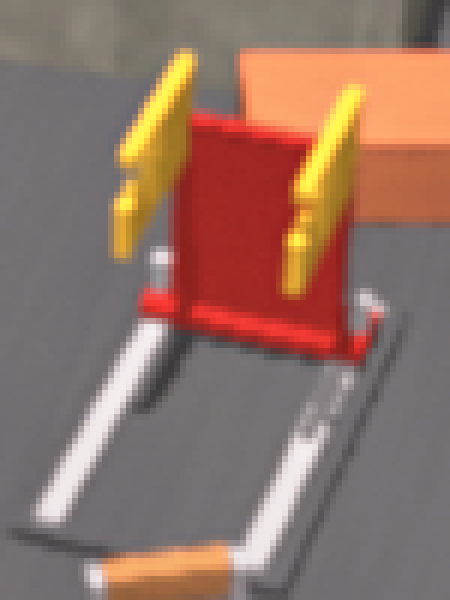

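View pics/s_scene.png

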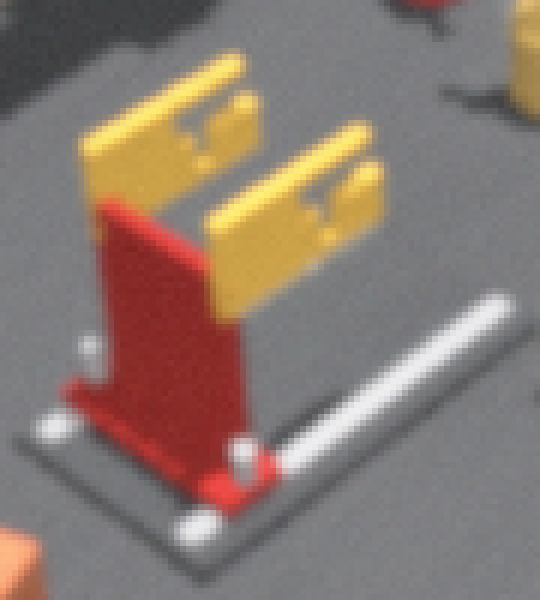

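View pics/m_side.png

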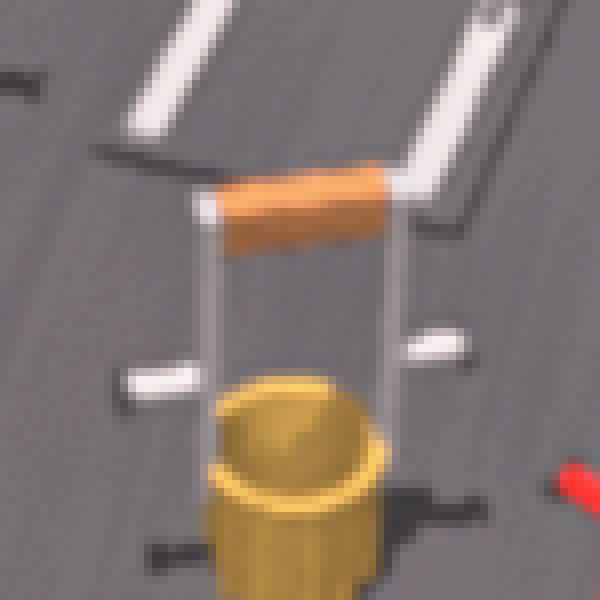

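Run:
```python
from h import *
k1=load("scene0")[2];k2=load("side0")[2]
for nm,u,v,k in(("A back-far",233.3,268.3,k1),("B back-near",264.2,291.3,k1),("C front",318.3,250,k1),("D side frontleft",297.,208.6,k2),("E side frontright",343,218.8,k2)):
    print(nm,ray(u,v,0.005,k).round(4))
# bar ends, side: crop corners
for nm,u,v,z in(("barTL",215,185,.175),("barTR",387,163,.175),("bot L",225,252,.155),("bot R",388,235,.155),("pinL",125,385,.095),("pinR",468,345,.095)):
    print(nm,ray(285+u/8,190+v/8,z,k2).round(4))
for n in("side","scene"):
    im,d,k=load(n+"0");w=cloud(d,k);hsv=cv2.cvtColor(im,cv2.COLOR_RGB2HSV)
    # yellow top edge z>.175 lip
    m=(hsv[:,:,1]>120)&(hsv[:,:,0]>15)&(hsv[:,:,0]<35)&(w[:,:,2]>.178)&(w[:,:,2]<.19)&(w[:,:,1]<-.1)
    p=w[m];print(n,len(p))
    for nm,q in(("xl",p[p[:,0]<.508]),("xh",p[p[:,0]>.508])):
        print(nm,len(q),q.min(0).round(4),q.max(0).round(4),np.polyfit(q[:,1],q[:,0],1), q.mean(0))
    r=(hsv[:,:,1]>130)&((hsv[:,:,0]<5)|(hsv[:,:,0]>172))&(w[:,:,2]>.06)&(w[:,:,2]<.148)&(w[:,:,1]<-.2)&(w[:,:,1]>-.4)&(w[:,:,0]<.6)&(w[:,:,0]>.4)
    q=w[r];print("red",len(q),np.polyfit(q[:,0],q[:,1],1),q.mean(0),q.min(0),q.max(0))
```

```text
A back-far [ 0.4303 -0.3397  0.005 ]
B back-near [ 0.575  -0.3545  0.005 ]
C front [ 0.5985 -0.1119  0.005 ]
D side frontleft [ 0.5925 -0.1013  0.005 ]
E side frontright [ 0.4441 -0.0892  0.005 ]
barTL [0.5008 0.0979 0.175 ]
barTR [0.4491 0.0737 0.175 ]
bot L [0.4951 0.1068 0.155 ]
bot R [0.4455 0.0859 0.155 ]
pinL [0.5266 0.1144 0.095 ]
pinR [0.4189 0.0677 0.095 ]
side 113
xl 57 [ 0.4541 -0.288   0.178 ] [ 0.4698 -0.1842  0.1854] [0.0936033  0.48419159] [ 0.46182469 -0.23895413  0.181614  ]
xh 56 [ 0.5444 -0.2971  0.1783] [ 0.5608 -0.1972  0.1853] [0.09826529 0.5773209 ] [ 0.55321014 -0.24536399  0.18162231]
red 463 [-0.09183169 -0.23985838] [ 0.51133868 -0.28681547  0.10315038] [ 0.45309876 -0.30024057  0.06015907] [ 0.55009494 -0.27390516  0.14789803]
scene 173
xl 83 [ 0.4534 -0.2962  0.178 ] [ 0.4711 -0.1942  0.185 ] [0.09573799 0.48724767] [ 0.46349634 -0.2480867   0.18160202]
xh 90 [ 0.5448 -0.3046  0.178 ] [ 0.5624 -0.2031  0.1854] [0.0843811  0.57652325] [ 0.55496402 -0.25549829  0.18170734]
red 424 [-0.08954956 -0.25407693] [ 0.50896168 -0.29965422  0.10304838] [ 0.45906036 -0.30672573  0.06002862] [ 0.55546001 -0.28951375  0.1478667 ]
```

>>> {"fn": "servo_tool", "kwargs": {"deltas": [2.9, -1.9, -1.3, 0, 0, 0, 2.9, -1.9, -1.3, 0, 0, 0, 2.9, -1.9, -1.3, 0, 0, 0, 2.9, -1.9, -1.3, 0, 0, 0, 2.9, -1.9, -1.3, 0, 0, 0, 2.9, -1.9, -1.3, 0, 0, 0, 2.9, -1.9, -1.3, 0, 0, 0, 2.9, -1.9, -1.3, 0, 0, 0, 2.9, -1.9, -1.3, 0, 0, 0, 2.9, -1.9, -1.3, 0, 0, 0, 0, 0, 0, 0, 0, 0]}}

```text
clock: 1.25
position: [0.423, -0.2308, 0.3621]
ee_rot: [-0.005, 0.98, 0.197, 0.0]
contact_force: [-0.3, -0.1, 0.4]
width: 0.0856
```

Run:
```python
from h import *
snap("wrist","wst");s=manip.get_state();print(s["clock"],s["position"],s["ee_rot"])
```

```text
1.3 [ 0.42179971 -0.23218735  0.36108512] [-0.00504915  0.9806196   0.1958528  -0.00117754]
```

View pics/wst.png

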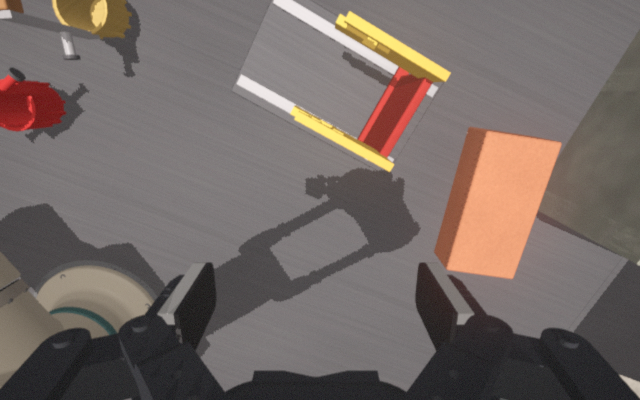

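The wrist view from above shows the hook cheeks at (392,48) and (343,138), the red plate at (398,112), and base corners near (273,0) and (233,90). I'll measure them, then move above the mould.

```bash
cat > st.py <<'E'
from h import *
import sys
f=sys.argv[1]
im,d,k=load(f);w=cloud(d,k);hsv=cv2.cvtColor(im,cv2.COLOR_RGB2HSV)
print("table z",np.nanmedian(w[200:300,200:300,2]))
m=(hsv[:,:,1]>120)&(hsv[:,:,0]>15)&(hsv[:,:,0]<35)&(w[:,:,2]>.178)&(w[:,:,2]<.19)&(w[:,:,1]<-.13)
p=w[m]
for nm,q in(("xl",p[p[:,0]<.508]),("xh",p[p[:,0]>.508])):
    print(nm,len(q),q.min(0).round(4),q.max(0).round(4),np.polyfit(q[:,1],q[:,0],1).round(4),q.mean(0).round(4),cv2.minAreaRect(np.float32(q[:,:2]*1000)))
r=(hsv[:,:,1]>130)&((hsv[:,:,0]<5)|(hsv[:,:,0]>172))&(w[:,:,2]>.145)&(w[:,:,2]<.158)&(w[:,:,1]<-.2)&(w[:,:,1]>-.4)&(w[:,:,0]<.6)&(w[:,:,0]>.4)
q=w[r];print("red top",len(q),q.mean(0).round(4),cv2.minAreaRect(np.float32(q[:,:2]*1000)))
b=(w[:,:,2]>.006)&(w[:,:,2]<.02)&(abs(w[:,:,0]-.51)<.1)&(abs(w[:,:,1]+.22)<.16)
q=w[b];q=q[~np.isnan(q[:,0])];print("base",len(q),cv2.minAreaRect(np.float32(q[:,:2]*1000)))
E
python3 st.py wst
python3 - <<'E'
from h import *
im=load("wst")[0];cv2.imwrite("pics/wstc.png",cv2.resize(im[0:180,225:460],None,fx=3,fy=3,interpolation=cv2.INTER_CUBIC)[:,:,::-1])
E
```

```text
table z 0.0005026436318252205
xl 1002 [ 0.4549 -0.292   0.1781] [ 0.4727 -0.1905  0.1859] [0.099  0.4879] [ 0.4641 -0.2399  0.1833] ((463.815185546875, -241.47828674316406), (102.20343780517578, 8.168859481811523), 84.3193359375)
xh 1308 [ 0.5465 -0.3011  0.178 ] [ 0.5638 -0.1993  0.1857] [0.0985 0.5794] [ 0.5549 -0.2491  0.1831] ((555.12548828125, -250.35955810546875), (101.77230072021484, 8.292064666748047), 84.3946762084961)
red top 873 [ 0.5058 -0.2906  0.1499] ((504.6251220703125, -291.0758972167969), (10.046655654907227, 82.32701873779297), 84.14954376220703)
base 15083 ((512.2102661132812, -221.06027221679688), (250.20797729492188, 150.35789489746094), 84.33595275878906)
```

View pics/wstc.png

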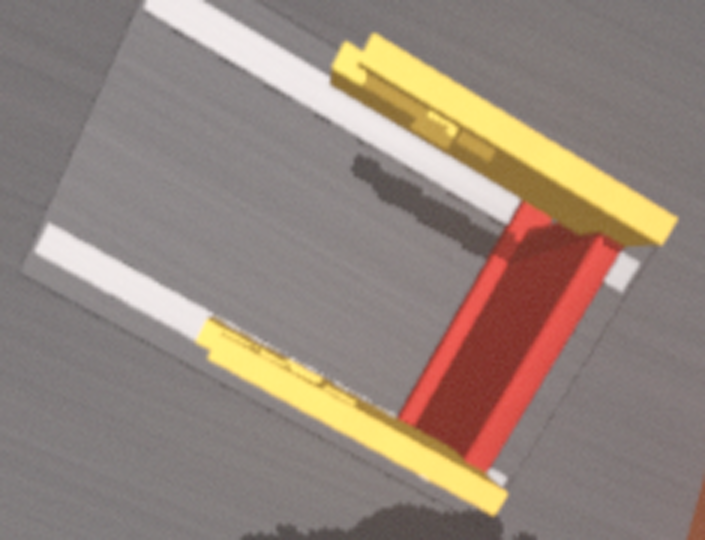

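Stand: centre (0.512, -0.221), yaw -5.66°. The base rectangle measures 250 x 150 mm, which matches the spec. The lip ends and the red plate give s = -4.0 and -3.4 mm, so the seat is near (0.512, -0.225). Next, the mould.

>>> {"fn": "servo_tool", "kwargs": {"deltas": [1.5, -4.6, 0, 0, 0, 0, 1.5, -4.6, 0, 0, 0, 0, 1.5, -4.6, 0, 0, 0, 0, 1.5, -4.6, 0, 0, 0, 0, 1.5, -4.6, 0, 0, 0, 0, 1.5, -4.6, 0, 0, 0, 0, 0, 0, 0, 0, 0, 0]}}

```text
clock: 2.0
position: [0.397, 0.0594, 0.357]
ee_rot: [-0.005, 0.982, 0.19, -0.006]
contact_force: [-1.1, -1.6, -0.2]
width: 0.0853
```

Run:
```python
from h import *
s=manip.get_state();im,d,k=snap("wrist","wm");print(s["clock"],s["position"],s["ee_rot"])
w=cloud(d,k);hsv=cv2.cvtColor(im,cv2.COLOR_RGB2HSV)
near=(abs(w[:,:,0]-.475)<.07)&(abs(w[:,:,1]-.09)<.07)
m=near&(w[:,:,2]>.168)&(w[:,:,2]<.185);q=w[m];print("bar+upr",len(q),q.mean(0),cv2.minAreaRect(np.float32(q[:,:2]*1000)))
m2=m&(hsv[:,:,1]>90);q=w[m2];print("bar",len(q),q.mean(0),cv2.minAreaRect(np.float32(q[:,:2]*1000)))
m=near&(w[:,:,2]>.092)&(w[:,:,2]<.106);q=w[m];print("pins",len(q),q.mean(0),cv2.minAreaRect(np.float32(q[:,:2]*1000)))
m=near&(w[:,:,2]>.054)&(w[:,:,2]<.066);q=w[m];print("rim",len(q),cv2.minEnclosingCircle(np.float32(q[:,:2]*1000)))
```

```text
2.0 [0.39698669 0.05938255 0.35697531] [-0.00531672  0.98176434  0.18993316 -0.00599167]
bar+upr 1264 [0.47790664 0.09072373 0.17473478] ((476.9722595214844, 90.28504180908203), (68.15870666503906, 13.982436180114746), 25.226240158081055)
bar 1017 [0.47729169 0.09041519 0.17525233] ((476.6295471191406, 90.12357330322266), (54.372474670410156, 13.982436180114746), 25.226238250732422)
pins 401 [0.47998455 0.09168012 0.10001566] ((477.11724853515625, 90.02256774902344), (121.89440155029297, 15.169746398925781), 25.017141342163086)
rim 594 ((477.208740234375, 90.2585678100586), 31.69837188720703)
```

View pics/wm.png

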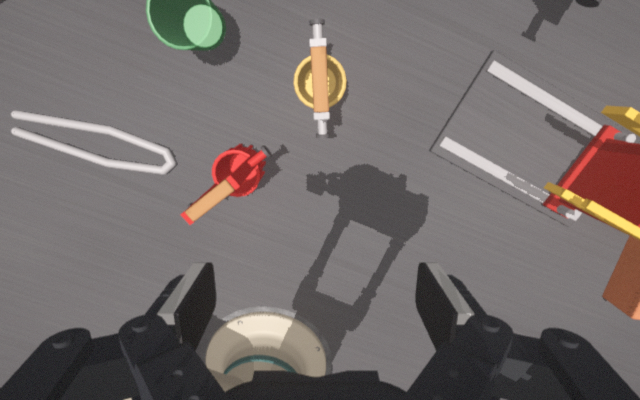

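```bash
cat > go.py <<'E'
# python3 go.py x y z yawdeg N : per-row tool deltas (cm, deg), pointing down, from the present pose
from h import *
from scipy.spatial.transform import Rotation as R, Slerp
import sys
x,y,z,yaw,N=map(float,sys.argv[1:6]);N=int(N)
s=manip.get_state();q=s["ee_rot"];R0=R.from_quat([q[1],q[2],q[3],q[0]]);p0=np.array(s["position"])
a=np.radians(yaw)/2;R1=R.from_quat([np.cos(a),np.sin(a),0,0])
rv=(R0.inv()*R1).as_rotvec();tot=np.array([x,y,z])-p0
print("clock",round(s["clock"],2),"pos",p0.round(4),"yaw",round(np.degrees(2*np.arctan2(q[2],q[1])),2),"F",np.array(s["contact_force"]).round(2),"w",round(s["width"],4),"tot mm",(tot*1000).round(1))
Rc=R0
for i in range(N):
    print((Rc.inv().apply(tot/N)*100).round(2).tolist(),(np.degrees(rv)/N).round(2).tolist());Rc=R0*R.from_rotvec(rv*(i+1)/N)
E
python3 go.py .477 .090 .22 25.2 4
```

```text
clock 2.05 pos [0.3974 0.0566 0.3568] yaw 21.75 F [ 0.02 -1.09 -0.61] w 0.0856 tot mm [  79.6   33.4 -136.8]
[2.19, -0.0, 3.4] [-0.15, 0.15, -0.86]
[2.19, 0.02, 3.4] [-0.15, 0.15, -0.86]
[2.18, 0.04, 3.41] [-0.15, 0.15, -0.86]
[2.17, 0.07, 3.41] [-0.15, 0.15, -0.86]
```

>>> {"fn": "servo_tool", "kwargs": {"deltas": [2.2, 0, 3.4, -0.15, 0.15, -0.9, 2.2, 0, 3.4, -0.15, 0.15, -0.9, 2.2, 0, 3.4, -0.15, 0.15, -0.9, 2.2, 0.1, 3.4, -0.15, 0.15, -0.9, 0, 0, 0, 0, 0, 0, 0, 0, 0, 0, 0, 0], "jaw": 6, "grip_force": 50}}

```text
clock: 2.65
position: [0.4825, 0.0779, 0.2149]
ee_rot: [0.005, 0.977, 0.215, -0.0]
contact_force: [-0.0, -0.3, -0.1]
width: 0.0599
```

```bash
python3 go.py .477 .090 .147 25.2 3
python3 - <<'E'
from h import *
im,d,k=snap("wrist","wm2")
w=cloud(d,k);hsv=cv2.cvtColor(im,cv2.COLOR_RGB2HSV)
near=(abs(w[:,:,0]-.475)<.07)&(abs(w[:,:,1]-.09)<.07)
m=near&(w[:,:,2]>.168)&(w[:,:,2]<.185);q=w[m];print("bar+upr",len(q),q.mean(0),cv2.minAreaRect(np.float32(q[:,:2]*1000)))
E
python3 go.py .477 .090 .147 25.2 3
```

```text
clock 2.65 pos [0.4825 0.0779 0.2149] yaw 24.82 F [-0.03 -0.31 -0.15] w 0.0599 tot mm [ -5.5  12.1 -67.9]
[0.01, -0.47, 2.26] [0.2, 0.06, -0.13]
[0.01, -0.46, 2.26] [0.2, 0.06, -0.13]
[0.01, -0.45, 2.26] [0.2, 0.06, -0.13]
bar+upr 2722 [0.47979275 0.09141348 0.17465921] ((476.8791809082031, 90.2652587890625), (68.60240936279297, 14.074055671691895), 25.096750259399414)
clock 2.7 pos [0.4823 0.0778 0.2149] yaw 24.82 F [ 0.79 -0.67 -0.82] w 0.0602 tot mm [ -5.3  12.2 -67.9]
[0.02, -0.47, 2.26] [0.2, 0.06, -0.13]
[0.01, -0.46, 2.26] [0.2, 0.06, -0.13]
[0.01, -0.45, 2.26] [0.2, 0.06, -0.13]
```

View pics/wm2.png

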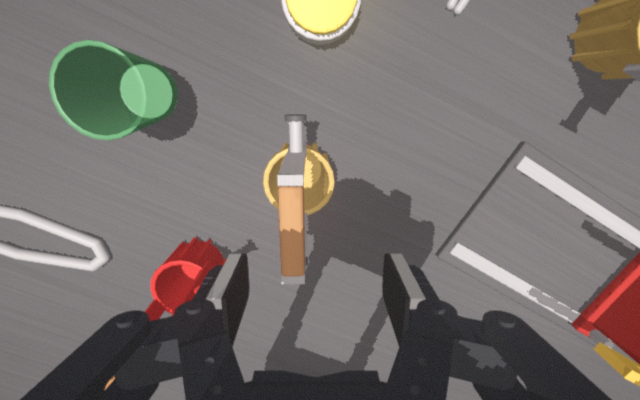

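>>> {"fn": "servo_tool", "kwargs": {"deltas": [0, -0.7, 0, 0.3, 0.1, -0.2, 0, -0.7, 0, 0.3, 0.1, -0.2, 0, 0, 0, 0, 0, 0]}}

```text
clock: 3.0
position: [0.4765, 0.0892, 0.2184]
ee_rot: [0.0, 0.976, 0.217, 0.003]
contact_force: [-0.2, 0.6, 0.4]
width: 0.0598
```

```bash
python3 go.py .477 .090 .147 25.1 3
python3 - <<'E'
from h import *
im,d,k=load("wm");w=cloud(d,k);hsv=cv2.cvtColor(im,cv2.COLOR_RGB2HSV)
sub=w[140:230,175:275].reshape(-1,3);q=sub[sub[:,2]>.15]
a=np.radians(25.1);c=np.array([.477,.0902]);o=q[:,:2]-c
tx=o@[np.cos(a),np.sin(a)];ty=o@[np.sin(a),-np.cos(a)]
print(len(q),"red top in tool frame mm x",tx.min()*1e3,tx.max()*1e3,"y",ty.min()*1e3,ty.max()*1e3, "at max x y=",ty[tx.argmax()])
E
```

```text
clock 3.0 pos [0.4765 0.0892 0.2184] yaw 25.03 F [-0.17  0.63  0.38] w 0.0598 tot mm [  0.5   0.8 -71.4]
[0.01, -0.02, 2.38] [0.03, -0.1, -0.02]
[0.02, -0.02, 2.38] [0.03, -0.1, -0.02]
[0.02, -0.02, 2.38] [0.03, -0.1, -0.02]
1046 red top in tool frame mm x -132.11987395307025 -82.40106384588744 y -147.28549479035505 -83.36123764611844 at max x y= -0.09123804628770835
```

>>> {"fn": "servo_tool", "kwargs": {"deltas": [0, 0, 2.0, 0, 0, 0, 0, 0, 2.0, 0, 0, 0, 0, 0, 2.0, 0, 0, 0, 0, 0, 1.1, 0, 0, 0, 0, 0, 0, 0, 0, 0]}}

```text
clock: 3.5
position: [0.479, 0.0901, 0.1515]
ee_rot: [0.002, 0.976, 0.218, 0.01]
contact_force: [0.9, -0.2, 0.2]
width: 0.0598
```

```bash
python3 go.py .477 .090 .147 25.1 1
```

```text
clock 3.5 pos [0.479  0.0901 0.1515] yaw 25.18 F [ 0.93 -0.18  0.24] w 0.0598 tot mm [-2.  -0.1 -4.5]
[-0.2, -0.08, 0.45] [0.43, -1.02, 0.08]
```

>>> {"fn": "servo_tool", "kwargs": {"deltas": [-0.2, -0.05, 0.4, 0.4, -1.0, 0, 0, 0, 0, 0, 0, 0]}}

```text
clock: 3.7
position: [0.4778, 0.0898, 0.1489]
ee_rot: [0.0, 0.976, 0.218, 0.001]
contact_force: [0.1, -0.2, 0.6]
width: 0.0601
```

```bash
python3 go.py .477 .090 .147 25.1 1
```

```text
clock 3.7 pos [0.4778 0.0898 0.1489] yaw 25.2 F [ 0.13 -0.21  0.55] w 0.0601 tot mm [-0.8  0.2 -1.9]
[-0.07, -0.05, 0.19] [0.06, -0.1, 0.1]
```

>>> {"fn": "servo_tool", "kwargs": {"deltas": [0, 0, 0.1, 0, 0, 0, 0, 0, 0, 0, 0, 0, 0, 0, 0, 0, 0, 0, 0, 0, 0, 0, 0, 0, 0, 0, 0, 0, 0, 0, 0, 0, 0, 0, 0, 0, 0, 0, 0, 0, 0, 0], "jaw": 0.5, "grip_force": 60}}

```text
clock: 4.4
position: [0.4795, 0.0901, 0.1496]
ee_rot: [0.001, 0.976, 0.218, 0.003]
contact_force: [0.5, 0.2, -0.1]
width: 0.0128
```

```bash
python3 go.py .477 .090 .147 25.1 1
```

```text
clock 4.4 pos [0.4795 0.0901 0.1496] yaw 25.2 F [ 0.47  0.2  -0.09] w 0.0128 tot mm [-2.5 -0.1 -2.6]
[-0.23, -0.1, 0.25] [0.14, -0.32, 0.1]
```

>>> {"fn": "servo_tool", "kwargs": {"deltas": [0, 0, -0.8, 0, 0, 0, 0, 0, -1.6, 0, 0, 0, 0, 0, -2.0, 0, 0, 0, 0, 0, -2.0, 0, 0, 0, 0, 0, -0.9, 0, 0, 0, 0, 0, 0, 0, 0, 0]}}

```text
clock: 5.0
position: [0.4746, 0.0894, 0.2219]
ee_rot: [-0.0, 0.976, 0.218, -0.004]
contact_force: [0.4, 0.2, -5.2]
width: 0.0128
```

```bash
python3 go.py .53 -.09 .222 -5.6 8
python3 - <<'E'
from h import *
im,d,k=snap("scene","sc1");im,d,k=snap("side","sd1");w=cloud(d,k);hsv=cv2.cvtColor(im,cv2.COLOR_RGB2HSV)
sub=w[125:215,230:292].reshape(-1,3);q=sub[(sub[:,2]>.03)&(sub[:,2]<.3)&(sub[:,1]>-.2)];print("big",len(q),q.min(0),q.max(0),np.median(q,axis=0))
E
```

```text
clock 5.0 pos [0.4746 0.0894 0.2219] yaw 25.21 F [ 0.43  0.19 -5.2 ] w 0.0128 tot mm [ 5.540e+01 -1.794e+02  1.000e-01]
[-0.33, 2.32, -0.0] [0.0, 0.05, 3.85]
[-0.17, 2.34, -0.0] [0.0, 0.05, 3.85]
[-0.01, 2.35, -0.0] [0.0, 0.05, 3.85]
[0.14, 2.34, -0.0] [0.0, 0.05, 3.85]
[0.3, 2.33, -0.0] [0.0, 0.05, 3.85]
[0.46, 2.3, -0.0] [0.0, 0.05, 3.85]
[0.61, 2.27, -0.0] [0.0, 0.05, 3.85]
[0.76, 2.22, -0.0] [0.0, 0.05, 3.85]
big 1271 [ 0.63532502 -0.16311425  0.03023758] [ 0.79550468 -0.07526202  0.22816162] [ 0.7148599  -0.11498261  0.10647812]
```

View pics/sd1.png

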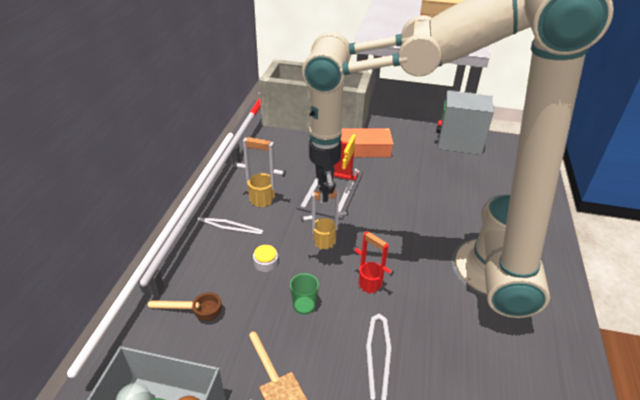

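```bash
python3 go.py .523 -.132 .222 -5.66 9
```

```text
clock 5.1 pos [0.4738 0.0894 0.2206] yaw 25.2 F [-1.15  0.85 -4.8 ] w 0.0133 tot mm [  49.2 -221.4    1.4]
[-0.55, 2.46, -0.02] [-0.0, 0.06, 3.43]
[-0.4, 2.49, -0.02] [-0.0, 0.06, 3.43]
[-0.25, 2.51, -0.02] [-0.0, 0.06, 3.43]
[-0.1, 2.52, -0.02] [-0.0, 0.06, 3.43]
[0.05, 2.52, -0.02] [-0.0, 0.06, 3.43]
[0.2, 2.51, -0.02] [-0.0, 0.06, 3.43]
[0.35, 2.5, -0.02] [-0.0, 0.06, 3.43]
[0.5, 2.47, -0.02] [-0.0, 0.06, 3.43]
[0.64, 2.44, -0.02] [-0.0, 0.06, 3.43]
```

>>> {"fn": "servo_tool", "kwargs": {"deltas": [-0.5, 1.2, 0, 0, 0, 2, -0.5, 2.4, 0, 0, 0, 3.4, -0.3, 2.5, 0, 0, 0, 3.4, -0.2, 2.5, 0, 0, 0, 3.4, 0, 2.5, 0, 0, 0, 3.4, 0.1, 2.5, 0, 0, 0, 3.4, 0.3, 2.5, 0, 0, 0, 3.4, 0.4, 2.5, 0, 0, 0, 3.4, 0.6, 2.4, 0, 0, 0, 3.4, 0.6, 1.2, 0, 0, 0, 1.6, 0, 0, 0, 0, 0, 0, 0, 0, 0, 0, 0, 0]}}

```text
clock: 6.3
position: [0.5117, -0.1482, 0.2067]
ee_rot: [0.002, 0.998, -0.067, -0.018]
contact_force: [-1.3, 0.5, -4.6]
width: 0.013
```

```bash
python3 go.py .523 -.132 .222 -5.66 1
python3 - <<'E'
from h import *
snap("wrist","wh");snap("scene","sc2");snap("side","sd2")
E
python3 go.py .523 -.132 .222 -5.66 1; python3 st.py wh
```

```text
clock 6.3 pos [ 0.5117 -0.1482  0.2067] yaw -7.66 F [-1.35  0.54 -4.63] w 0.013 tot mm [11.3 16.2 15.3]
[0.85, -1.75, -1.57] [0.29, 2.03, -2.0]
clock 6.45 pos [ 0.512  -0.1475  0.2072] yaw -7.57 F [ 1.05  0.06 -4.78] w 0.013 tot mm [11.  15.5 14.8]
[0.84, -1.67, -1.52] [0.33, 1.95, -1.91]
table z 0.0008130666395996305
xl 2973 [ 0.4545 -0.2929  0.178 ] [ 0.4736 -0.1901  0.1851] [0.1121 0.4923] [ 0.4649 -0.2448  0.1825] ((463.96002197265625, -241.5296630859375), (102.94795227050781, 9.860143661499023), 84.58394622802734)
xh 4081 [ 0.546  -0.3018  0.178 ] [ 0.5644 -0.1989  0.1858] [0.0982 0.5802] [ 0.5556 -0.25    0.1832] ((555.2338256835938, -250.65451049804688), (103.44761657714844, 8.52419662475586), 84.41213989257812)
red top 2230 [ 0.5021 -0.2898  0.1497] ((500.9991455078125, -290.6452941894531), (11.270298957824707, 76.59005737304688), 84.14129638671875)
base 21819 ((512.0621337890625, -221.21432495117188), (250.32293701171875, 149.816162109375), 84.34071350097656)
```

View pics/wh.png

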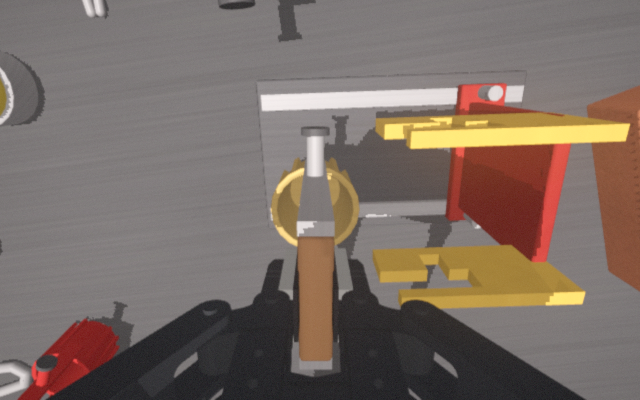

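View pics/sc2.png

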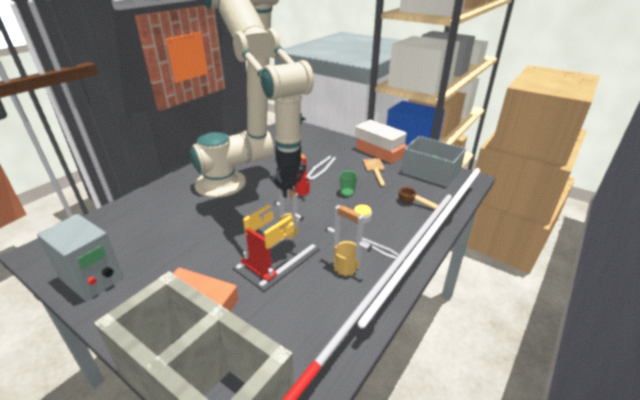

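>>> {"fn": "servo_tool", "kwargs": {"deltas": [0.4, -0.2, -0.7, 0.2, 1.0, -1.0, 0.4, 0, -0.7, 0.1, 1.0, -0.9, 0, 0, 0, 0, 0, 0, 0, 0, 0, 0, 0, 0]}}

```text
clock: 6.85
position: [0.5211, -0.1434, 0.2234]
ee_rot: [-0.0, 0.999, -0.046, 0.003]
contact_force: [-0.8, 0.6, -5.0]
width: 0.0126
```

```bash
cat > mo.py <<'E'
from h import *
import sys
im,d,k=snap("wrist",sys.argv[1]);w=cloud(d,k);s=manip.get_state();p=np.array(s["position"])
q=s["ee_rot"];yaw=2*np.arctan2(q[2],q[1]);X=np.array([np.cos(yaw),np.sin(yaw)]);Y=np.array([np.sin(yaw),-np.cos(yaw)])
C=np.array([.5121,-.2211]);a=np.radians(-5.66);SX=np.array([np.cos(a),np.sin(a)]);SY=np.array([-np.sin(a),np.cos(a)])
m=(abs((w[:,:,:2]-p[:2])@Y)<.05)&(abs((w[:,:,:2]-p[:2])@X)<.08)
def rep(n,z0,z1,x0):
    mm=m&(w[:,:,2]-p[2]>z0)&(w[:,:,2]-p[2]<z1)&((w[:,:,:2]-p[:2])@X>x0);q=w[mm]
    if len(q)==0: print(n,0);return
    o=q[:,:2]-p[:2];ox=o@X*1e3;oy=o@Y*1e3;f=q[:,:2]-C
    print(n,len(q),"tool x",np.percentile(ox,[1,99]).round(1),"y",np.percentile(oy,[2,50,98]).round(1),"z",np.percentile(q[:,2],[5,50,98]).round(4),"stand x",np.percentile(f@SX*1e3,[1,99]).round(1),"y",np.percentile(f@SY*1e3,[2,50,98]).round(1))
rep("uprtop",.016,.032,.026);rep("pin+collar",-.066,-.04,.042)
o=p[:2]-C;print("TCP stand x,y mm",(o@SX*1e3).round(1),(o@SY*1e3).round(1),"z",p[2].round(4),"yaw",np.degrees(yaw).round(2))
E
python3 mo.py wh2; python3 go.py .522 -.1467 .2196 -5.66 1
```

```text
uprtop 741 tool x [26.1 31.9] y [-7.5 -0.9  6.1] z [0.2405 0.2461 0.2476] stand x [27.5 33.3] y [72.2 79.2 85.9]
pin+collar 644 tool x [42.3 58.6] y [-8.2 -1.   6.2] z [0.1695 0.1739 0.1779] stand x [43.7 60. ] y [72.3 79.5 86.7]
TCP stand x,y mm 1.5 78.1 z 0.2235 yaw -5.25
clock 6.9 pos [ 0.5213 -0.1435  0.2235] yaw -5.25 F [ 0.8  -0.01 -4.48] w 0.013 tot mm [ 0.7 -3.2 -3.9]
[0.1, 0.31, 0.39] [-0.02, -0.32, 0.41]
```

View pics/wh2.png

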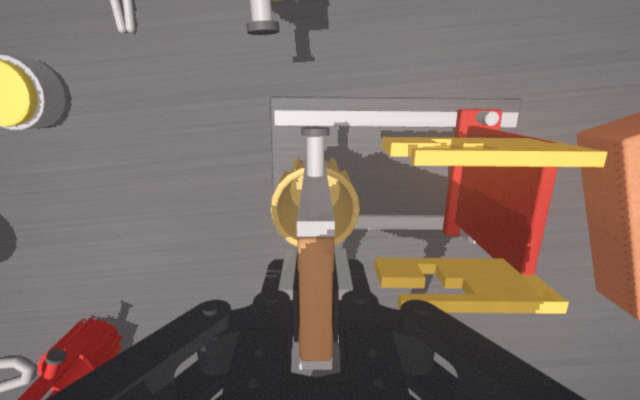

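>>> {"fn": "servo_tool", "kwargs": {"deltas": [0.0, 0.5, 0.35, 0, -0.3, 0.4, 0, 0.8, 0, 0, 0, 0, 0, 0.8, 0, 0, 0, 0, 0, 0.8, 0, 0, 0, 0, 0, 0, 0, 0, 0, 0]}}

```text
clock: 7.4
position: [0.5177, -0.1756, 0.219]
ee_rot: [0.0, 0.999, -0.05, -0.001]
contact_force: [-0.1, -0.3, -4.8]
width: 0.0129
```

```bash
python3 mo.py wh3; python3 go.py .5174 -.187 .220 -5.66 1
```

```text
uprtop 784 tool x [26.1 32.2] y [-6.9 -0.2  6.8] z [0.2363 0.2414 0.243 ] stand x [27.1 33.3] y [39.7 46.7 53.4]
pin+collar 1097 tool x [42.1 58.5] y [-6.8  3.7 42.5] z [0.1547 0.1679 0.1781] stand x [43.2 59.5] y [ 4.  42.8 53.3]
TCP stand x,y mm 1.0 46.5 z 0.2189 yaw -5.68
clock 7.45 pos [ 0.5177 -0.1749  0.2189] yaw -5.68 F [-0.9  -0.01 -5.39] w 0.0131 tot mm [ -0.3 -12.1   1.1]
[0.09, 1.21, -0.11] [-0.01, 0.1, -0.02]
```

>>> {"fn": "servo_tool", "kwargs": {"deltas": [0, 0.6, -0.1, 0, 0, 0, 0, 0.6, 0, 0, 0, 0, 0, 0.6, 0, 0, 0, 0, 0, 0.6, 0, 0, 0, 0, 0, 0.6, 0, 0, 0, 0, 0, 0, 0, 0, 0, 0]}}

```text
clock: 8.05
position: [0.5144, -0.2075, 0.22]
ee_rot: [-0.0, 0.999, -0.05, -0.001]
contact_force: [0.0, -0.2, -5.4]
width: 0.0128
```

```bash
python3 mo.py wh4; python3 go.py .512 -.237 .220 -5.66 1;python3 - <<'E'
from h import *
im,d,k=snap("scene","sc4");cv2.imwrite("pics/sc4c.png",cv2.resize(im[180:290,220:330],None,fx=5,fy=5,interpolation=cv2.INTER_CUBIC)[:,:,::-1])
E
```

```text
uprtop 783 tool x [26.1 32.2] y [-7.   0.1  6.8] z [0.2371 0.2425 0.244 ] stand x [27.  33.1] y [ 7.6 14.2 21.3]
pin+collar 1106 tool x [43.  58.5] y [-17.3   2.4  48.3] z [0.1546 0.1688 0.1796] stand x [43.9 59.4] y [-33.9  11.9  31.6]
TCP stand x,y mm 0.9 14.4 z 0.22 yaw -5.68
clock 8.1 pos [ 0.5144 -0.2069  0.22  ] yaw -5.68 F [ 0.03  0.73 -5.32] w 0.0129 tot mm [ -2.4 -30.1   0. ]
[0.06, 3.02, -0.01] [-0.06, 0.11, -0.02]
```

View pics/sc4c.png

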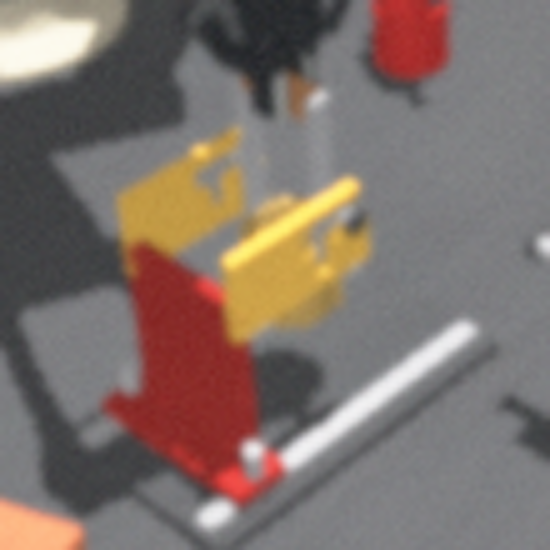

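The collar is inside the slot mouth, under the lip, and there is no contact force. Next I'll advance towards the wall to feel for it.

>>> {"fn": "servo_tool", "kwargs": {"deltas": [0, 0.5, 0, 0, 0, 0, 0, 0.5, 0, 0, 0, 0, 0, 0.5, 0, 0, 0, 0, 0, 0.5, 0, 0, 0, 0, 0, 0.5, 0, 0, 0, 0, 0, 0.2, 0, 0, 0, 0, 0, 0, 0, 0, 0, 0]}}

```text
clock: 8.85
position: [0.5115, -0.2353, 0.2198]
ee_rot: [-0.001, 0.999, -0.049, -0.001]
contact_force: [-0.3, -0.7, -4.9]
width: 0.0128
```

```bash
python3 mo.py wh5; python3 go.py .512 -.237 .220 -5.66 1
```

```text
uprtop 770 tool x [26.1 32.2] y [-7.3 -0.3  6.3] z [0.2372 0.2423 0.2438] stand x [26.9 33. ] y [-20.4 -13.8  -6.8]
pin+collar 1425 tool x [45.9 58.3] y [-45.3   1.4  47.5] z [0.1547 0.1675 0.1784] stand x [46.7 59.2] y [-61.6 -15.4  31.2]
TCP stand x,y mm 0.8 -14.1 z 0.2198 yaw -5.63
clock 8.9 pos [ 0.5115 -0.2352  0.2198] yaw -5.63 F [ 0.03 -0.73 -5.12] w 0.0127 tot mm [ 0.5 -1.8  0.2]
[0.06, 0.17, -0.02] [-0.1, 0.13, 0.03]
```

>>> {"fn": "servo_tool", "kwargs": {"deltas": [0, 0.15, 0, 0, 0, 0, 0, 0.1, 0, 0, 0, 0]}}

```text
clock: 9.1
position: [0.5112, -0.2374, 0.2198]
ee_rot: [-0.001, 0.999, -0.049, -0.001]
contact_force: [-1.0, 0.2, -5.0]
width: 0.0127
```

>>> {"fn": "servo_tool", "kwargs": {"deltas": [0, 0.15, 0, 0, 0, 0]}}

```text
clock: 9.2
position: [0.5111, -0.2388, 0.2198]
ee_rot: [-0.001, 0.999, -0.049, -0.001]
contact_force: [1.0, 0.7, -5.1]
width: 0.0127
```

>>> {"fn": "servo_tool", "kwargs": {"deltas": [0, 0.15, 0, 0, 0, 0]}}

```text
clock: 9.3
position: [0.511, -0.2402, 0.2198]
ee_rot: [-0.001, 0.999, -0.049, -0.001]
contact_force: [-0.1, 2.4, -4.6]
width: 0.0129
```

>>> {"fn": "servo_tool", "kwargs": {"deltas": [0, 0.15, 0, 0, 0, 0]}}

```text
clock: 9.4
position: [0.5109, -0.2406, 0.2198]
ee_rot: [-0.003, 0.999, -0.049, -0.001]
contact_force: [0.7, 3.4, -4.8]
width: 0.013
```

Wall contact begins at a TCP y of about -0.239, i.e. stand y of about -17.9 mm. That gives s ≈ -3.9, which agrees with the vision estimate of -3.7. I'll back off 14 mm from the contact point.

>>> {"fn": "servo_tool", "kwargs": {"deltas": [0, -0.3, 0, 0, 0, 0, 0, -0.4, 0, 0, 0, 0, 0, -0.4, 0, 0, 0, 0, 0, -0.4, 0, 0, 0, 0, 0, 0, 0, 0, 0, 0]}}

```text
clock: 9.9
position: [0.5124, -0.2251, 0.2199]
ee_rot: [-0.002, 0.999, -0.049, -0.001]
contact_force: [-0.3, -0.7, -5.6]
width: 0.013
```

```bash
python3 mo.py wh6; python3 go.py .5125 -.2251 .220 -5.66 1
```

```text
uprtop 763 tool x [26.1 32.1] y [-7.8 -0.7  6. ] z [0.2372 0.2423 0.2438] stand x [26.8 32.8] y [-10.3  -3.6   3.5]
pin+collar 1386 tool x [44.2 58.3] y [-35.8   0.8  47.8] z [0.1549 0.1682 0.1791] stand x [44.8 59. ] y [-52.   -5.1  31.5]
TCP stand x,y mm 0.7 -4.3 z 0.2199 yaw -5.58
clock 9.95 pos [ 0.5124 -0.2255  0.2199] yaw -5.58 F [-0.36 -0.08 -5.28] w 0.0128 tot mm [0.1 0.4 0.1]
[0.01, -0.04, -0.01] [-0.16, 0.13, 0.08]
```

>>> {"fn": "servo_tool", "kwargs": {"deltas": [0, 0, 0.25, -0.15, 0.1, 0, 0, 0, 0.2, 0, 0, 0, 0, 0, 0.2, 0, 0, 0, 0, 0, 0.15, 0, 0, 0]}}

```text
clock: 10.35
position: [0.5125, -0.2259, 0.2114]
ee_rot: [0.001, 0.999, -0.049, -0.0]
contact_force: [-0.3, 0.1, -5.2]
width: 0.0129
```

>>> {"fn": "servo_tool", "kwargs": {"deltas": [0, -0.05, 0.25, 0, 0, 0, 0, 0, 0.25, 0, 0, 0, 0, 0, 0.25, 0, 0, 0, 0, 0, 0.2, 0, 0, 0]}}

```text
clock: 10.75
position: [0.5124, -0.2256, 0.2009]
ee_rot: [0.0, 0.999, -0.049, -0.0]
contact_force: [-0.3, 0.2, -5.1]
width: 0.013
```

```bash
python3 go.py .5125 -.2251 .1946 -5.66 1
```

```text
clock 10.75 pos [ 0.5124 -0.2256  0.2009] yaw -5.6 F [-0.29  0.23 -5.13] w 0.013 tot mm [ 0.1  0.5 -6.3]
[0.0, -0.05, 0.63] [0.05, 0.02, 0.06]
```

>>> {"fn": "servo_tool", "kwargs": {"deltas": [0, 0, 0.25, 0, 0, 0, 0, 0, 0.2, 0, 0, 0, 0, 0, 0.1, 0, 0, 0]}}

```text
clock: 11.05
position: [0.5123, -0.2256, 0.1946]
ee_rot: [0.0, 0.999, -0.049, -0.0]
contact_force: [-1.6, 1.2, -1.9]
width: 0.0132
```

>>> {"fn": "servo_tool", "kwargs": {"deltas": [0, 0, 0.1, 0, 0, 0]}}

```text
clock: 11.15
position: [0.5122, -0.2256, 0.1944]
ee_rot: [0.001, 0.999, -0.049, -0.0]
contact_force: [-2.3, 1.1, 5.2]
width: 0.0128
```

>>> {"fn": "servo_tool", "kwargs": {"deltas": [0, 0, 0.1, 0, 0, 0]}}

```text
clock: 11.25
position: [0.5122, -0.2256, 0.1944]
ee_rot: [0.001, 0.999, -0.049, -0.0]
contact_force: [-3.0, 1.1, 2.9]
width: 0.013
```

>>> {"fn": "servo_tool", "kwargs": {"deltas": [0, 0, -0.02, 0, 0, 0, 0, 0, 0, 0, 0, 0], "grip_force": 20}}

```text
clock: 11.45
position: [0.5126, -0.2257, 0.1946]
ee_rot: [0.001, 0.999, -0.049, 0.001]
contact_force: [-0.4, -0.3, -4.4]
width: 0.0127
```

>>> {"fn": "servo_tool", "kwargs": {"deltas": [0, 0, 0, 0, 0, 0, 0, 0, 0, 0, 0, 0, 0, 0, 0, 0, 0, 0, 0, 0, 0, 0, 0, 0], "jaw": 4}}

```text
clock: 11.85
position: [0.5145, -0.2269, 0.1963]
ee_rot: [0.002, 0.999, -0.049, 0.003]
contact_force: [-0.1, 0.4, -0.2]
width: 0.0397
```

```bash
python3 mo.py wh7; python3 go.py .512 -.2256 .30 -5.66 5
```

```text
uprtop 460 tool x [26.1 29.8] y [-8.2 -1.7  5.1] z [0.2131 0.2171 0.2186] stand x [29.1 32.7] y [-10.6  -3.8   2.7]
pin+collar 2009 tool x [42.4 56.4] y [-37.1  -1.8  46.5] z [0.134  0.1463 0.1561] stand x [45.4 59.4] y [-52.   -3.6  31.7]
TCP stand x,y mm 3.0 -5.5 z 0.1963 yaw -5.6
clock 11.9 pos [ 0.5145 -0.2269  0.1963] yaw -5.6 F [-0.11  0.02 -0.51] w 0.04 tot mm [ -2.5   1.3 103.7]
[-0.04, -0.01, -2.07] [0.05, -0.07, 0.01]
[-0.04, -0.01, -2.07] [0.05, -0.07, 0.01]
[-0.05, -0.02, -2.07] [0.05, -0.07, 0.01]
[-0.05, -0.02, -2.07] [0.05, -0.07, 0.01]
[-0.05, -0.02, -2.07] [0.05, -0.07, 0.01]
```

View pics/wh7.png

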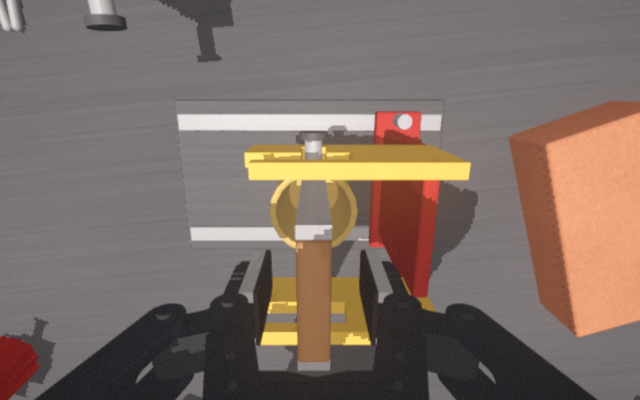

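The mould is released and hangs upright, with the pin in the throat at (313,147). The fingers are clear of the bar on both sides, so I'll retreat straight up.

>>> {"fn": "servo_tool", "kwargs": {"deltas": [0, -0.1, -1.0, 0, 0, 0, 0, 0, -2.0, 0, 0, 0, 0, 0, -2.0, 0, 0, 0, 0, 0, -2.5, 0, 0, 0, 0, 0, -2.5, 0, 0, 0, 0, 0, 0, 0, 0, 0, 0, 0, 0, 0, 0, 0]}}

```text
clock: 12.6
position: [0.5143, -0.2251, 0.3037]
ee_rot: [0.003, 0.999, -0.049, 0.004]
contact_force: [-1.1, -0.1, -0.5]
width: 0.0397
```

Run:
```python
from h import *
C=np.array([.5121,-.2211]);a=np.radians(-5.66);SX=np.array([np.cos(a),np.sin(a)]);SY=np.array([-np.sin(a),np.cos(a)])
im,d,k=snap("wrist","wf");w=cloud(d,k)
o=w[:,:,:2]-C;sx=o@SX*1e3;sy=o@SY*1e3
m=(w[:,:,2]>.211)&(w[:,:,2]<.228)&(abs(sx)<60)&(abs(sy)<40);q=np.stack([sx[m],sy[m]],-1);print("bar top",m.sum(),np.percentile(q,[1,50,99],axis=0).round(1).tolist(),np.percentile(w[m][:,2],[5,50,95]).round(4))
m=(w[:,:,2]>.135)&(w[:,:,2]<.155)&(sx>51)&(sx<65)&(abs(sy)<30);print("collar",m.sum(),sx[m].max(),np.percentile(sy[m],[1,50,99]).round(1),np.percentile(w[m][:,2],98))
m=(w[:,:,2]>.097)&(w[:,:,2]<.110)&(abs(sx)<40)&(abs(sy+4)<45);print("rim",cv2.minEnclosingCircle(np.float32(np.stack([sx[m],sy[m]],-1))))
im,d,k=snap("scene","sf");cv2.imwrite("pics/sfc.png",cv2.resize(im[160:310,200:400],None,fx=4,fy=4,interpolation=cv2.INTER_CUBIC)[:,:,::-1])
s=manip.get_state();print(s["clock"],s["position"],s["contact_force"])
```

```text
bar top 1843 [[-34.6, -10.9], [2.2, -3.9], [32.4, 2.9]] [0.2167 0.22   0.2213]
collar 161 59.53394147289676 [-11.2  -3.5   3.4] 0.14890936906655064
rim ((-1.340362548828125, -3.6970248222351074), 31.638668060302734)
12.7 [ 0.51415005 -0.22500719  0.30317752] [-0.16927412 -0.57228504  0.33764303]
```

View pics/sfc.png

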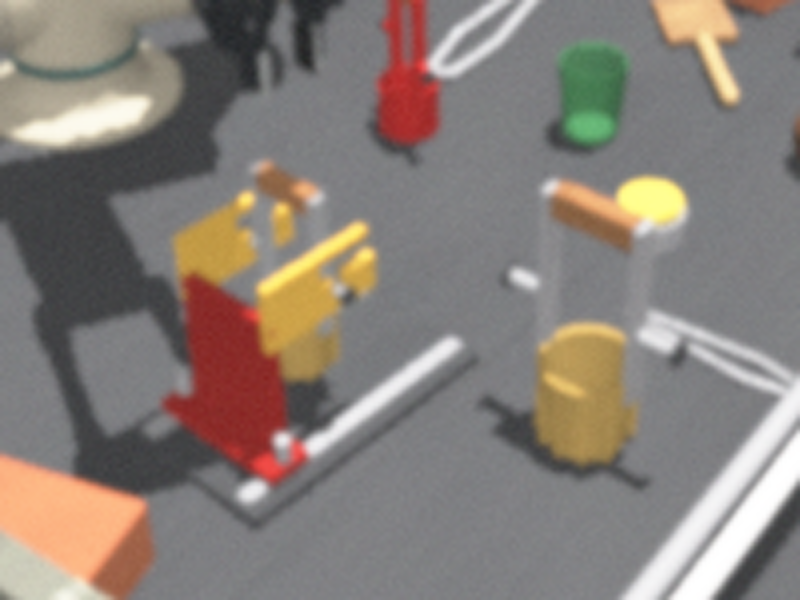

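The mould hangs upright: bar top at z = 0.220, collar top at 0.149, bar at y = -3.9 mm and rim at y = -3.7 mm. The pins sit in the throats, so I'm handing the job in.

```bash
python3 -c "
from h import *
print(manip.sign_off())"
```

```text
the job is handed in; nothing more can be done
None
```

I hung the small brass mould in the yellow twin hook, let go and retreated 10 cm straight up. I handed the job in at about 12.7 s of the 48 s allowed. No verdict was reported.

- **Approach:** I gripped the mould by its bar and brought the pins in sideways under the lips. Just before I lowered it, vision put them about 4 mm along the stand's y.
- **Finding the throats:** I felt the slot's end wall at about 2.4–3.4 N. That gave the hook's shift as s ≈ -3.9 mm, against -3.4 and -4.0 mm from two vision measurements. I backed off 14 mm and lowered the pins until they touched the throat floor. The wrist read at most about 5 N upward there, so roughly 10 N pressed on the hook.
- **Last checks:**
  - The bar top is at z = 0.220 m and the collar top at 0.149 m, which puts the pin axis at about 0.140–0.141 m, as expected for seated pins.
  - The bar and the rim are within 0.2 mm of each other in y, so the mould hangs upright.
  - It sits about 1 mm off centre in x.
  - After the retreat the wrist force was at noise level, under 1 N.
- **Disagreements:** The fixed scene and side cameras differed by about 10 mm in y at the start, so I relied on the wrist camera, whose measured sizes matched the given ones. The long move to the hook ended about 15 mm low and 16 mm off in y, which I corrected before entering the slot.
- **Bystanders:** I did not measure the other bench items again. The last picture showed no sign that any had moved, and the arm touched none that I could detect.

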